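Clear and raise the sprung hood of the alternator test box

ROBOT

A 6-joint arm with a two-finger parallel gripper is mounted at the origin on the work surface. World frame = base frame: x ahead of the robot, y to its left, z up, the work surface at z = 0. Lengths are in m, angles in rad, forces in N, time in s.
With the tool pointing down it reaches from about 0.3 to 0.75 m from the base axis. Payload 8.5 kg.
Tool frame: the origin (TCP) lies midway between the tips of the shut fingers; the grasp point (between the pads) lies 19 mm behind it; z points along the fingers, y is the line along which they close (so a half turn about z gives the same grasp; the last joint's range is limited). The gripper opens to 88 mm and grips with 3 to 60 N. Pads are 18 mm wide; open, the fingers measure 123 mm over their backs; the gripper's body (75 mm by 187 mm) begins 45 mm behind the grasp point.
Start: joints at [0.973, 0.381, 1.297, -0, 1.464, -0.215], TCP at [0.205, 0.51, 0.239] pointing down, gripper open.
Joint ranges: [-3.11, 3.11], [-0.89, 2.33], [0.22, 2.48], [-1.42, 4.56], [0.17, 2.85], [-2.88, 2.88]. Speed limits (rad/s): [2.39, 2.39, 3.14, 3.14, 3.14, 3.14].

INTERFACE

Orientations are given as [roll, pitch, yaw] about the fixed x, y, z axes, in that order (R = Rz(yaw) Ry(pitch) Rx(roll)).
In Python, from plant import r, optics, job gives the robot as it stands.
- The arm moves only by the tool arm_command, never from a script. Its argument "plan" is text: rows parted by semicolons, each of 5 numbers parted by spaces: the opening, from 0 (shut) to 1 (fully open), then the shift along the world's x, y, z in units of 25 mm (1.0 is 25 mm), then the turn about the world's z in units of 6 degrees (1.0 is 6 degrees). In form: fingers x y z roll; .... A call has exactly 10 rows; each row is the pose to reach, as a shift and turn from the pose commanded when the call began; what a row does not reach only later rows make up. A row lasts 1/12 s, in which the tool goes at most 41.7 mm and 7.16 degrees, less where a joint would pass 70% of its speed; a pose out of reach is approached as far as the arm can. A call with a gripper value outside its range is refused whole. The fingers move at their own pace and stop on an object; "grip_force" is the grip in N (left out, the last holds). Time passes only in rows, so rows that repeat a pose let the fingers close, or fill a call up. It gives the time, the measured TCP pose, the force, the opening and the grip force at its end, in the units of the state.
- r.get_obs(): the state, without advancing time (a new reading comes with each control period).
- optics.read_camera(name): name is "scene" or "top" or "wrist"; returns a dict with "pixels" (384x512x3 uint8, blue, green, red), "z_map" (384x512 float32, m along the optical axis (not along the pixel's ray), 0 where there is no reading), "fx", "fy", "cx", "cy" (pixels), "D" ([k1, k2, p1, p2, k3] as OpenCV has them; the pictures are not rectified), "R" (3x3) and "t" (3): a world point X has camera coordinates R X + t; the wrist camera has in their place "hand_eye" (4x4, takes a point from camera to tool coordinates, whose origin is the TCP and whose axes are the flange's). Camera axes: x right, y down, z forward; pixel columns grow to the right and rows downward; lengths in m; the calibration is good to about 2 mm. A picture is of the moment at which its call begins: read the wrist's pose just before it.
- job.job_done(): hands the job in; it is judged then, once.
The state is a dict: "time": time; "joints": joint angles; "qd": joint speeds; "tau": joint torques, N m; "position": TCP position; "eef_rot": TCP orientation; "force": force on the tool from outside, world axes, zero at the start; "moment": the same for the moment, N m; "grip_width": finger opening in m; "finger_force": force on a finger pad.
Only numpy, scipy, OpenCV 4.12 (cv2) and the standard library are available. Lean on these libraries where they do the work, as an engineer would, in place of code of your own. Each camera call takes 0.05 s, during which the arm holds its last target. There are 200 camera calls.

TASK

The saddle clamp was left standing on the hood of the alternator test box: hang it astride the bar of the hanging rail and let go of it. Then lift the hood by its handle to beyond its balance point, so far that the spring clearly takes over, bring it back and finish while still holding it, with the gripper, just below the balance point, so that the fitter can set the spring. Move the hood gently so that it neither flies open nor bangs shut, and leave everything else on the bench where it is.

Things in the scene. Friction and masses are not known exactly. Their poses are not given: they have to be found in the camera images.
- tester: Grey sheet-metal alternator test box fixed to the bench, 170 deep (x) x 240 wide (y) x 115 high, open on top under its hood. Origin: centre of its underside; z up, -x is its front (robot) side, +x its hinge side.
- tester_hinge (a point): Middle of the hood's hinge line, which runs along the test box's y axis on its far top edge: 85 mm to +x of the test box's origin and 119 mm above the bench. Its axes are those of the test box.
- hood_hinge (a joint): Hood angle in rad: 0 shut (level), 1.5 upper stop. Balance point 1.0 rad (57 degrees up): below it the hood falls shut, above it the spring drives it up to the stop; almost no friction, so it never stays between. At the handle: 1.5 N closing pull when shut, 0 at balance, up to 1.6 N opening pull above. Clearly past it: over 1.1 rad; just below it: 0.75 to 0.96 rad.
- hood: Flat dark sheet-metal hood, 170 x 240 x 5 thick, 0.8 kg with handle, lying shut on the test box (its upper face is then 121.5 mm above the bench). Origin on the hinge line; when shut its axes are those of the test box, and it turns about its y axis, front edge upward.
- hood_handle (a point): Middle of the hood's handle: round bright steel bar, 14 diameter, 130 long along the hood's y, 55 (axis) in front of the hood's front edge on two 10 mm arms 120 apart, free all round. It lies in the hood's plane, 225 from the hinge line, 119 above the bench when shut. Being round, it can turn between closed fingers as the hood swings.
- clamp: Saddle clamp: steel strap 30 wide (y), 5 thick, bent to an upside-down U 67 high; parallel legs (46 apart inside, 56 over all, along x) up to 46, then a low roof-shaped crown; feet turned out to 87 at the bottom. Stands on the shut hood at the start. 0.14 to 0.28 kg. Origin: centre of its underside, z up, x across the legs.
- clamp_crown (a point): Underside of the middle of the saddle clamp's crown, 62 mm above the clamp's origin; axes as the clamp's.
- rail: Hanging rail fixed to the bench: level round steel bar, 14 diameter, 150 long along y, on two 12 mm posts 136 apart on a dark base plate 90 x 160 x 10. Origin: centre of the underside; z up, y along the bar. Stands left or right of the test box; a fixed grey junction box, 80 x 110 x 80 high, stands on the other side.
- rail_bar (a point): Middle of the rail's bar, on its axis, 150 mm above the bench; axes as the rail's.
- wrench: Open-ended steel wrench, 160 long, lying on the table; a loose bystander. Origin: on its underside.
- screwdriver: Screwdriver with a black handle, 170 long, lying on the table; a loose bystander. Origin: on its underside.
- pulley: Steel belt pulley, 60 diameter, 24 high, lying flat; a loose bystander. Origin: middle of its underside.
- bearing: Steel bearing ring, 48 diameter, 14 high, lying flat; a loose bystander. Origin: middle of its underside.
- carton: Small cardboard carton 100 x 70 x 60 high; a loose bystander. Origin: middle of its underside.
- jar: Jar with a white cap, 56 diameter, 80 high; a loose bystander. Origin: middle of its underside.
- bush: Brass bush, upright cylinder 34 diameter, 40 high; a loose bystander. Origin: middle of its underside.
Not all that is in view belongs to the job. What is shaped like the clamp but black or brown is not meant. Leave any green look-alike of the rail alone.

How it is judged:
By the outcome, as a careful person would: the job done as asked, in the order asked, and still so for the second after the job is handed in, while the arm keeps its last pose, push and grip.
It also fails if it takes over 59 s, if anything falls off the work surface, if the arm or the gripper's body presses on something with over 40 N, if the wrist force passes 120 N, or if a joint passes its speed limit or range.

## Working session

There is one attempt and no reset: what is moved stays moved. The work goes in short steps, Python scripts to look and compute and a tool call to move; the robot and the scene stay as the last step left them, time stands still between calls to the robot, and variables do not carry over. Pictures are saved under pics/ and viewed, at most 10 in all, crops included, and the job is handed in when it is done.

Besides the shell and the picture viewer there is one more tool, called after "Emit:" by a JSON object that holds its "method" and its "body", one argument or row to a line. arm_command: Moves the arm, as the interface text tells. Its arguments: {"type":"object","properties":{"plan":{"type":"string"},"grip_force":{"type":"number"}},"required":["plan"]}

```bash
ls; mkdir -p pics
cat > h.py <<'E'
import numpy as np, cv2
from plant import r, optics, job
def shot(n):
    o=r.get_obs(); c=optics.read_camera(n)
    c['K']=np.array([[c['fx'],0,c['cx']],[0,c['fy'],c['cy']],[0,0,1.]]); c['D']=np.array(c['D'],float); c['obs']=o
    return c
def world(c,uv):  # depth to world
    uv=np.atleast_2d(np.array(uv,float)); n=cv2.undistortPoints(uv[:,None],c['K'],c['D'])[:,0]
    z=c['z_map'][uv[:,1].astype(int),uv[:,0].astype(int)].astype(float)
    P=np.c_[n,np.ones(len(n))]*z[:,None]
    return (P-np.array(c['t']))@np.array(c['R'])
def plane(c,uv,h):
    uv=np.atleast_2d(np.array(uv,float)); n=cv2.undistortPoints(uv[:,None],c['K'],c['D'])[:,0]
    R=np.array(c['R']);t=np.array(c['t']); d=np.c_[n,np.ones(len(n))]@R; o=-R.T@t
    return o+d*((h-o[2])/d[:,2])[:,None]
E
python3 - <<'E'
from h import *
a=shot('top');b=shot('scene')
np.save('top.npy',a,allow_pickle=True);np.save('scene.npy',b,allow_pickle=True)
cv2.imwrite('pics/top.png',cv2.resize(a['pixels'],(800,600)));cv2.imwrite('pics/scene.png',cv2.resize(b['pixels'],(800,600)))
print(r.get_obs())
for c in(a,b):print(-np.array(c['R']).T@c['t'],c['fx'])
E
```

```text
pics
{'time': 0.1, 'joints': array([ 9.72718024e-01,  3.81162201e-01,  1.29816475e+00, -3.14100071e-05,
        1.46359657e+00, -2.15297677e-01]), 'qd': array([-0.00049153, -0.00227821, -0.00162923,  0.00059662, -0.00184706,
       -0.00035694]), 'tau': array([ 3.94073999e-03, -4.38653469e+01, -2.24913418e+01,  7.14687584e-02,
        3.42436228e-02, -1.00600014e-04]), 'position': array([0.20528964, 0.50998088, 0.2381883 ]), 'eef_rot': array([-3.14028584e+00, -2.53819138e-04,  2.75881524e+00]), 'force': array([-0.00567545, -0.52489131,  0.39483117]), 'moment': array([0.00950188, 0.05401171, 0.00986678]), 'finger_force': 0.0, 'grip_width': 0.08817586835045989}
[ 0.39619675 -0.06537141  1.18756277] 394.2970860204166
[ 1.01241192 -0.57341932  1.02622027] 419.43881050271835
```

View pics/top.png

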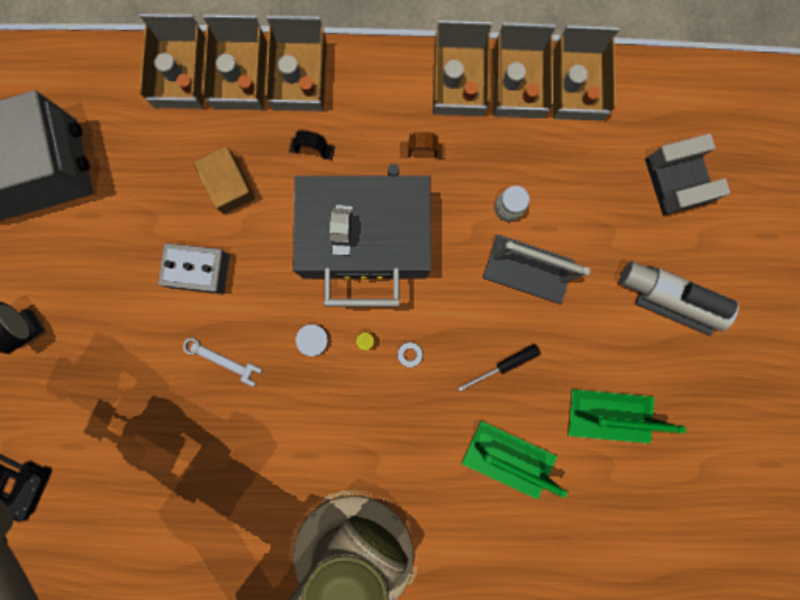

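View pics/scene.png

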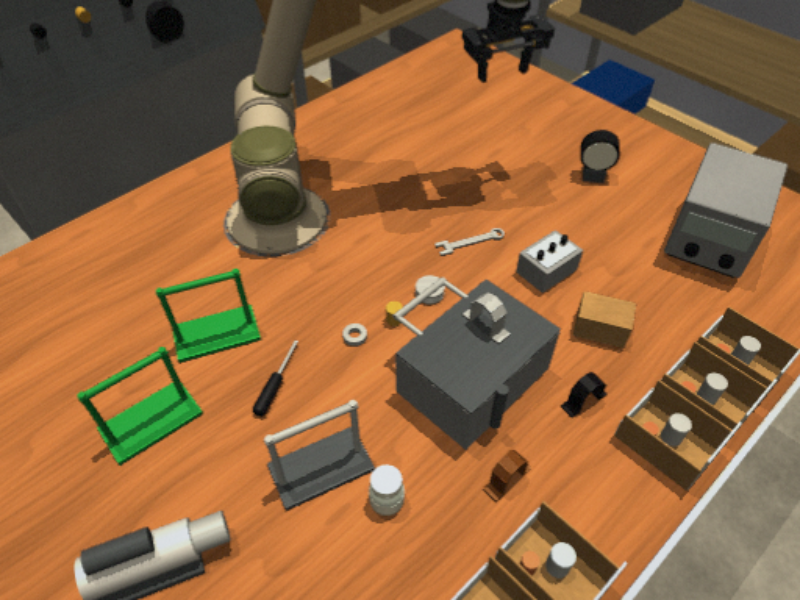

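The top view (800x600) shows the hood at (362,225) with its handle at (362,302). The clamp is on the hood at (341,230), with its feet along image-vertical, which is world x. The grey rail is at (535,268), with its bar from (508,245) to (587,271). The green rails, the black and brown clamps and the bystanders are well apart. The scene view agrees. Next I'll measure with depth.

```bash
cat > meas.py <<'E'
from h import *
vv,uu=np.mgrid[0:384,0:512]; uv=np.c_[uu.ravel(),vv.ravel()]
def rect(P):
    (c,s,a)=cv2.minAreaRect((P[:,:2]*1000).astype(np.float32)); return np.round(c,1),np.round(s,1),round(a,2)
for n in('top','scene'):
    c=shot(n); W=world(c,uv); ok=c['z_map'].ravel()>0
    I=c['pixels'].reshape(-1,3).astype(int); g=(I.max(1)-I.min(1))<25
    hc=plane(np.load('top.npy',allow_pickle=True).item(),[[232,144],[232,193],[218,147],[342,165]],.12)
    print(n,'approx',hc[:,:2].round(3).tolist())
    def box(p,rr,z0,z1): return ok&(np.abs(W[:,:2]-p[:2]).max(1)<rr)&(W[:,2]>z0)&(W[:,2]<z1)
    m=box(hc[0],.14,.112,.128)&(I.max(1)<90); P=W[m]; print('hood',m.sum(),rect(P),P[:,2].mean())
    m=box(hc[1],.09,.105,.14)&(I.min(1)>100)&(W[:,0]<hc[1][0]+.03);P=W[m];print('handle',m.sum(),rect(P),np.median(P,0))
    m=box(hc[2],.06,.132,.2);P=W[m];print('clamp',m.sum(),rect(P),P.mean(0),P[:,2].max())
    m=box(hc[2],.06,.175,.2);P=W[m];print('crown',m.sum(),rect(P) if m.sum()>3 else 0,P.mean(0))
    m=box(hc[3],.11,.138,.17);P=W[m];v=cv2.fitLine((P[:,:2]).astype(np.float32),cv2.DIST_HUBER,0,.001,.001).ravel()
    print('bar',m.sum(),rect(P),P[:,2].max(),np.degrees(np.arctan2(v[1],v[0])),v[2:])
    m=box(hc[3],.11,.006,.016);P=W[m];print('base',m.sum(),rect(P))
    j=box(hc[0]+[0,.2,0],.1,.07,.09);print('jbox',j.sum(),rect(W[j]) if j.sum()>3 else 0)
E
python3 meas.py
```

```text
top approx [[0.607, -0.006], [0.472, -0.01], [0.597, 0.032], [0.557, -0.309]]
hood 4901 (array([607.8,  -4.7]), array([188.6, 238.6]), 1.1) 0.12261626716724602
handle 245 (array([482.1,  -6.4]), array([ 35.5, 126.8]), 0.28) [ 0.47165944 -0.00733668  0.12573257]
clamp 279 (array([593.6,  29.8]), array([30.6, 62. ]), 87.67) [0.59138437 0.02973555 0.17951231] 0.19253330596916288
crown 216 (array([595.7,  30.1]), array([29.7, 49.9]), 87.4) [0.59457674 0.02995767 0.18504514]
bar 286 (array([ 553.1, -322.3]), array([148.7,  14. ]), 72.6) 0.16457837490022198 72.86127 [ 0.5526061  -0.32159802]
base 1323 (array([ 557., -309.]), array([216. , 210.4]), 88.87)
jbox 32 (array([529.1, 191.4]), array([ 16.6, 190.3]), 1.27)
scene approx [[0.607, -0.006], [0.472, -0.01], [0.597, 0.032], [0.557, -0.309]]
hood 1097 (array([593.5,  -3. ]), array([248.3, 238.9]), 1.66) 0.12149743571721536
handle 203 (array([482.5,  -4.6]), array([ 37. , 131.3]), 0.27) [ 0.47662437 -0.00368451  0.12498587]
clamp 325 (array([601.4,  32.9]), array([33.3, 61.1]), 88.6) [0.60510861 0.03055301 0.17066448] 0.19140924806288692
crown 173 (array([600.9,  33. ]), array([32.5, 47.7]), 87.0) [0.60330609 0.03157497 0.18501971]
bar 400 (array([ 556.2, -320. ]), array([148.9,  15.4]), 72.73) 0.16316480090595106 73.20116 [ 0.5619581 -0.3093365]
base 1812 (array([ 590.9, -321.9]), array([210.9, 188.6]), 67.24)
jbox 39 (array([614.7, 195.6]), array([ 16.7, 258. ]), 42.79)
```

Emit:
{"method": "arm_command", "body": {
  "plan": "1 0.4 -0.5 0.5 -0.5; 1 1.3 -1.6 1 -1.5; 1 2.3 -2.8 1.3 -2.6; 1 3.3 -4 1.3 -3.7; 1 4.3 -5.2 1.3 -4.8; 1 5.3 -6.4 1.3 -5.9; 1 6.3 -7.6 1.3 -7; 1 7.3 -8.8 1.3 -8.1; 1 8.3 -10 1.3 -9.2; 1 9.3 -11.2 1.3 -10.2"
}}

```text
time: 1.03
position: [0.4387, 0.2284, 0.2713]
eef_rot: [-3.141, -0.0, 1.685]
force: [0.6, 0.8, 0.9]
grip_width: 0.0883
finger_force: 0.0
```

Emit:
{"method": "arm_command", "body": {
  "plan": "1 1 -1.25 0 -0.5; 1 2 -2.5 0 -1; 1 3 -3.8 0 -1.3; 1 4 -5.1 0 -1.56; 1 5 -6.3 0 -1.56; 1 5.8 -7.3 0 -1.56; 1 6.3 -7.8 0 -1.56; 1 6.38 -7.96 0 -1.56; 1 6.38 -7.96 0 -1.56; 1 6.38 -7.96 0 -1.56"
}}

```text
time: 1.87
position: [0.5968, 0.0319, 0.2712]
eef_rot: [-3.141, -0.0, 1.528]
force: [-0.3, -0.5, -0.0]
grip_width: 0.0878
finger_force: 0.0
```

Run:
```python
from h import *
from scipy.spatial.transform import Rotation as Ro
c=shot('wrist'); o=c['obs']; print(o['time'],o['position'],o['eef_rot'],o['joints'],o['force'])
np.save('w1.npy',c,allow_pickle=True)
T=np.eye(4);T[:3,:3]=Ro.from_euler('xyz',o['eef_rot']).as_matrix();T[:3,3]=o['position']
M=np.linalg.inv(T@c['hand_eye']);c['R'],c['t']=M[:3,:3],M[:3,3]
cv2.imwrite('pics/w1.png',c['pixels'])
vv,uu=np.mgrid[0:384,0:512];W=world(c,np.c_[uu.ravel(),vv.ravel()]);ok=c['z_map'].ravel()>0
for z0,z1 in((.15,.2),(.1235,.13)):
    m=ok&(abs(W[:,0]-.597)<.06)&(abs(W[:,1]-.031)<.05)&(W[:,2]>z0)&(W[:,2]<z1);P=W[m]
    print(m.sum(),P.mean(0) if len(P) else 0, cv2.minAreaRect((P[:,:2]*1000).astype(np.float32)) if len(P)>3 else 0, P[:,2].max() if len(P) else 0)
```

```text
1.8667 [0.59683512 0.03187967 0.27117331] [-3.14097880e+00 -2.94313334e-04  1.52767375e+00] [-1.44614996e-01  4.47858374e-01  1.09449559e+00  2.30701281e-04
  1.59987921e+00 -1.01485876e-01] [-0.31005389 -0.45544094 -0.04169961]
2461 [0.59570767 0.03060171 0.18105009] ((595.64111328125, 29.402605056762695), (30.76465606689453, 56.16791915893555), 87.79243469238281) 0.1888866646320523
713 [0.59588199 0.03115341 0.12565303] ((595.460693359375, 29.933061599731445), (29.72527503967285, 87.26756286621094), 88.43395233154297) 0.1297885680024738
```

Emit:
{"method": "arm_command", "body": {
  "plan": "1 -0.04 -0.08 -0.5 0.08; 1 -0.04 -0.08 -1.3 0.08; 1 -0.04 -0.08 -2.2 0.08; 1 -0.04 -0.08 -3.1 0.08; 1 -0.04 -0.08 -4 0.08; 1 -0.04 -0.08 -4.7 0.08; 1 -0.04 -0.08 -5.1 0.08; 1 -0.04 -0.08 -5.25 0.08; 1 -0.04 -0.08 -5.25 0.08; 1 -0.04 -0.08 -5.25 0.08"
}}

```text
time: 2.75
position: [0.5967, 0.0295, 0.1411]
eef_rot: [3.14, 0.0, 1.536]
force: [-0.2, -0.6, -0.1]
grip_width: 0.0878
finger_force: 0.0
```

Emit:
{"method": "arm_command", "body": {
  "plan": "0.3 0 0 0 0; 0.3 0 0 0 0; 0.3 0 0 0 0; 0.3 0 0 0 0; 0.3 0 0 0 0; 0.3 0 0 0 0; 0.3 0 0 0 0; 0.3 0 0 0 0; 0.3 0 0 0 0; 0.3 0 0 0 0",
  "grip_force": 25
}}

```text
time: 3.58
position: [0.5965, 0.0291, 0.1402]
eef_rot: [3.141, 0.0, 1.536]
force: [-0.6, -0.7, 2.6]
grip_width: 0.0552
finger_force: 25.0
```

Emit:
{"method": "arm_command", "body": {
  "plan": "0.3 0 0 0.2 0; 0.3 0 0 0.6 0; 0.3 0 0 1.2 0; 0.3 0 0 1.9 0; 0.3 0 -0.1 2.6 0; 0.3 0 -0.4 3.1 0; 0.3 -0.1 -0.9 3.4 -0.2; 0.3 -0.2 -1.6 3.4 -0.4; 0.3 -0.3 -2.4 3.4 -0.6; 0.3 -0.4 -3.3 3.4 -0.8"
}}

```text
time: 4.42
position: [0.5858, -0.0542, 0.2251]
eef_rot: [-3.141, -0.0, 1.45]
force: [0.2, 0.5, -2.8]
grip_width: 0.0559
finger_force: 25.0
```

Emit:
{"method": "arm_command", "body": {
  "plan": "0.3 -0.15 -1 0 -0.2; 0.3 -0.3 -2 0 -0.4; 0.3 -0.45 -3.1 0 -0.6; 0.3 -0.6 -4.2 0 -0.8; 0.3 -0.75 -5.3 0 -1; 0.3 -0.9 -6.4 0 -1.2; 0.3 -1 -7.5 0 -1.4; 0.3 -1.1 -8.4 0 -1.5; 0.3 -1.2 -9 0 -1.6; 0.3 -1.25 -9.4 0 -1.7"
}}

```text
time: 5.25
position: [0.5543, -0.2902, 0.2247]
eef_rot: [-3.141, -0.0, 1.271]
force: [-0.4, -0.0, -2.6]
grip_width: 0.0556
finger_force: 25.0
```

Run:
```python
from h import *
from scipy.spatial.transform import Rotation as Ro
c=shot('wrist'); o=c['obs']; print(o['time'],o['position'],o['eef_rot'],o['joints'],o['force'],o['grip_width'])
T=np.eye(4);T[:3,:3]=Ro.from_euler('xyz',o['eef_rot']).as_matrix();T[:3,3]=o['position']
M=np.linalg.inv(T@c['hand_eye']);c['R'],c['t']=M[:3,:3],M[:3,3]
cv2.imwrite('pics/w2.png',c['pixels'])
vv,uu=np.mgrid[0:384,0:512];uv=np.c_[uu.ravel(),vv.ravel()];W=world(c,uv);ok=c['z_map'].ravel()>0
d=np.array([np.sin(np.radians(17)),np.cos(np.radians(17))])
m=ok&(abs(W[:,0]-.5545)<.05)&(abs(W[:,1]+.321)<.09)&(W[:,2]>.14)&(W[:,2]<.168);P=W[m]
if len(P)>3:
  print(len(P),P.mean(0),cv2.minAreaRect((P[:,:2]*1000).astype(np.float32)),P[:,2].max(),cv2.fitLine(P[:,:2].astype(np.float32),cv2.DIST_HUBER,0,.001,.001).ravel())
  t=P[P[:,2]>.1535]; print('topstrip',len(t),cv2.fitLine(t[:,:2].astype(np.float32),cv2.DIST_HUBER,0,.001,.001).ravel())
m=ok&(np.linalg.norm(W-o['position'],axis=1)<.08);P=W[m];print('clamp',len(P),P.min(0),P.max(0))
```

```text
5.25 [ 0.55433575 -0.29017505  0.22468928] [-3.14074215e+00 -1.63939356e-04  1.27090371e+00] [-6.71093030e-01  5.25465243e-01  1.09409454e+00 -1.55911934e-04
  1.52288491e+00 -3.71192951e-01] [-0.36332487 -0.00760299 -2.6177682 ] 0.05564257428044866
2010 [ 0.56283606 -0.28955016  0.15488234] ((562.1707763671875, -293.09149169921875), (86.77312469482422, 13.576948165893555), 72.89240264892578) 0.15896389626298915 [ 0.29461882  0.95561486  0.56283605 -0.28955016]
topstrip 1594 [ 0.29325253  0.956035    0.5628841  -0.2895461 ]
clamp 15362 [ 0.51404448 -0.33141164  0.14870177] [ 0.59989461 -0.25254496  0.30065469]
```

View pics/w2.png

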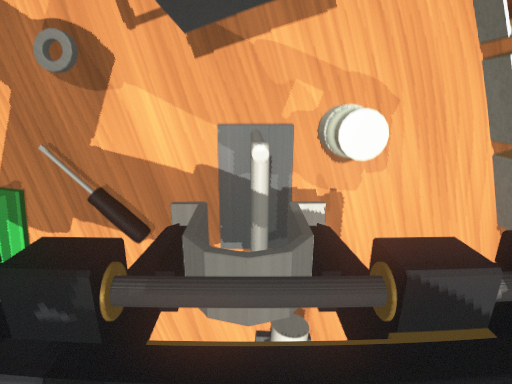

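The wrist view shows the clamp between the fingers (250,265) with the rail bar running under it at (258,150–250), aligned. I'll move to mid-bar and lower it.

Emit:
{"method": "arm_command", "body": {
  "plan": "0.3 -0.02 -0.3 0 0; 0.3 -0.05 -0.8 0 0; 0.3 -0.06 -1.2 0 0; 0.3 -0.06 -1.3 -0.2 0; 0.3 -0.06 -1.3 -0.7 0; 0.3 -0.06 -1.3 -1.3 0; 0.3 -0.06 -1.3 -2 0; 0.3 -0.06 -1.3 -2.6 0; 0.3 -0.06 -1.3 -3 0; 0.3 -0.06 -1.3 -3.2 0"
}}

```text
time: 6.13
position: [0.5534, -0.3203, 0.1433]
eef_rot: [-3.139, -0.001, 1.274]
force: [0.7, 0.4, -3.0]
grip_width: 0.0559
finger_force: 25.0
```

Emit:
{"method": "arm_command", "body": {
  "plan": "0.3 0 0 -0.2 0; 0.3 0 0 -0.4 0; 0.3 0 0 -0.6 0; 0.3 0 0 -0.8 0; 0.3 0 0 -0.95 0; 0.3 0 0 -1.05 0; 0.3 0 0 -1.12 0; 0.3 0 0 -1.15 0; 0.3 0 0 -1.15 0; 0.3 0 0 -1.15 0"
}}

```text
time: 6.97
position: [0.5538, -0.3209, 0.1165]
eef_rot: [3.141, 0.0, 1.274]
force: [0.2, -0.3, -2.3]
grip_width: 0.0559
finger_force: 25.0
```

Not in contact yet, so I'll go down in small steps.

Emit:
{"method": "arm_command", "body": {
  "plan": "0.3 0 0 -0.02 0; 0.3 0 0 -0.04 0; 0.3 0 0 -0.06 0; 0.3 0 0 -0.08 0; 0.3 0 0 -0.1 0; 0.3 0 0 -0.12 0; 0.3 0 0 -0.14 0; 0.3 0 0 -0.14 0; 0.3 0 0 -0.14 0; 0.3 0 0 -0.14 0"
}}

```text
time: 7.8
position: [0.5538, -0.3209, 0.1142]
eef_rot: [3.14, 0.001, 1.274]
force: [-2.8, 2.3, 7.6]
grip_width: 0.0561
finger_force: 25.0
```

Seated on the bar. I'll open slowly and retreat upward.

Emit:
{"method": "arm_command", "body": {
  "plan": "0.62 0 0 0.04 0; 0.64 0 0 0.04 0; 0.66 0 0 0.04 0; 0.68 0 0 0.04 0; 0.7 0 0 0.04 0; 0.75 0 0 0.04 0; 0.8 0 0 0.04 0; 0.9 0 0 0.04 0; 1 0 0 0.04 0; 1 0 0 0.04 0",
  "grip_force": 15
}}

```text
time: 8.63
position: [0.5537, -0.3208, 0.1137]
eef_rot: [-3.142, 0.0, 1.274]
force: [-0.8, -0.4, 0.1]
grip_width: 0.087
finger_force: 0.0
```

Emit:
{"method": "arm_command", "body": {
  "plan": "1 0 0 0.04 0; 1 0 0 0.2 0; 1 0 0 0.5 0; 1 0 0 1 0; 1 0 0 1.6 0; 1 0 0 2.3 0; 1 0 0 3 0; 1 0 0 3.7 0; 1 0 0 4.3 0; 1 0 0 4.6 0"
}}

```text
time: 9.47
position: [0.554, -0.3211, 0.2317]
eef_rot: [3.138, 0.002, 1.274]
force: [0.6, 0.3, 0.3]
grip_width: 0.0882
finger_force: 0.0
```

```bash
python3 meas.py | grep -v base
python3 - <<'E'
from h import *
a=shot('scene')['pixels'][200:340,130:400];b=shot('wrist')['pixels']
cv2.imwrite('pics/s2.png',np.vstack([cv2.resize(a,(512,265)),cv2.resize(b,(420,315))[:, :]if 0 else cv2.copyMakeBorder(cv2.resize(b,(420,315)),0,0,0,92,0)]))
print(r.get_obs())
E
```

```text
top approx [[0.607, -0.006], [0.472, -0.01], [0.597, 0.032], [0.557, -0.309]]
hood 5274 (array([584.3,  -4.9]), array([235.2, 239. ]), 1.19) 0.12265801776526979
handle 176 (array([483.8,  -7. ]), array([ 32.6, 125.8]), 0.13) [ 0.4730879  -0.01715832  0.12611705]
{'time': 9.6167, 'joints': array([-7.09836324e-01,  5.48332152e-01,  1.04071658e+00,  7.35009796e-06,
        1.55184965e+00, -4.12893525e-01]), 'qd': array([-0.00068918,  0.01975582,  0.0278675 , -0.00032113, -0.0066184 ,
        0.00062441]), 'tau': array([ 5.93577884e-02, -5.48401237e+01, -2.41895378e+01,  6.76957355e-02,
        1.43491044e-01,  3.24397906e-04]), 'position': array([ 0.55365875, -0.32080816,  0.22899914]), 'eef_rot': array([3.14095377e+00, 2.71854379e-04, 1.27385330e+00]), 'force': array([ 0.22177005, -0.53851024,  0.41931053]), 'moment': array([-0.06337661,  0.0873515 ,  0.0120585 ]), 'finger_force': 0.0, 'grip_width': 0.08807712803202092}meas.py:13: RuntimeWarning: Mean of empty slice.
  m=box(hc[2],.06,.132,.2);P=W[m];print('clamp',m.sum(),rect(P),P.mean(0),P[:,2].max())
  ret = um.true_divide(
Traceback (most recent call last):
  File "meas.py", line 13, in <module>
    m=box(hc[2],.06,.132,.2);P=W[m];print('clamp',m.sum(),rect(P),P.mean(0),P[:,2].max())
                                                                            ~~~~~~~~~~^^
ValueError: zero-size array to reduction operation maximum which has no identity
```

View pics/s2.png

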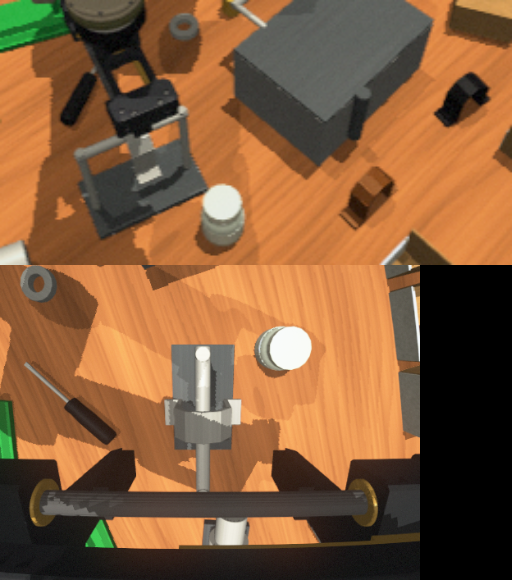

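The clamp hangs astride the bar (wrist inset at about (203,420), scene inset at (145,150)). Now to the handle.

Emit:
{"method": "arm_command", "body": {
  "plan": "0.8 -0.1 0.3 0.2 0.1; 0.6 -0.3 1 0.4 0.3; 0.45 -0.6 2 0.4 0.6; 0.45 -0.9 3.2 0.4 0.9; 0.45 -1.2 4.4 0.4 1.2; 0.45 -1.5 5.6 0.4 1.5; 0.45 -1.8 6.8 0.4 1.8; 0.45 -2.1 8 0.4 2.1; 0.45 -2.4 9.2 0.4 2.4; 0.45 -2.6 10.2 0.4 2.6"
}}

```text
time: 10.45
position: [0.4871, -0.0635, 0.2383]
eef_rot: [-3.14, -0.001, 1.549]
force: [0.2, -0.7, 0.1]
grip_width: 0.0395
finger_force: 0.0
```

Emit:
{"method": "arm_command", "body": {
  "plan": "0.45 -0.2 0.9 0 0.1; 0.45 -0.4 1.6 0 0.2; 0.45 -0.5 2.1 0 0.3; 0.45 -0.6 2.4 0 0.35; 0.45 -0.6 2.4 0 0.35; 0.45 -0.6 2.4 -0.2 0.35; 0.45 -0.6 2.4 -0.5 0.35; 0.45 -0.6 2.4 -0.9 0.35; 0.45 -0.6 2.4 -1 0.35; 0.45 -0.6 2.4 -1 0.35"
}}

```text
time: 11.28
position: [0.4734, -0.0064, 0.2126]
eef_rot: [-3.139, -0.001, 1.582]
force: [0.1, 0.3, 0.9]
grip_width: 0.0401
finger_force: 0.0
```

Run:
```python
from h import *
from scipy.spatial.transform import Rotation as Ro
c=shot('wrist'); o=c['obs']; print(o['time'],o['position'],o['eef_rot'],o['joints'],o['force'],o['grip_width'])
T=np.eye(4);T[:3,:3]=Ro.from_euler('xyz',o['eef_rot']).as_matrix();T[:3,3]=o['position']
M=np.linalg.inv(T@c['hand_eye']);c['R'],c['t']=M[:3,:3],M[:3,3]
cv2.imwrite('pics/w3.png',c['pixels'])
vv,uu=np.mgrid[0:384,0:512];uv=np.c_[uu.ravel(),vv.ravel()];W=world(c,uv);ok=c['z_map'].ravel()>0
m=ok&(abs(W[:,0]-.473)<.02)&(abs(W[:,1]+.006)<.057)&(W[:,2]>.119)&(W[:,2]<.132);P=W[m]
print(len(P),P.mean(0),P[:,1].min(),P[:,1].max(),cv2.minAreaRect((P[:,:2]*1000).astype(np.float32)),P[:,2].max(),cv2.fitLine(P[:,:2].astype(np.float32),cv2.DIST_HUBER,0,.001,.001).ravel())
m=ok&(W[:,0]>.5)&(W[:,0]<.65)&(abs(W[:,1])<.1)&(W[:,2]>.112)&(W[:,2]<.13);P=W[m];print('hood',len(P),np.percentile(P[:,0],[0,1,5]))
```

```text
11.2833 [ 0.4734241  -0.006355    0.21258668] [-3.13928615e+00 -5.98497856e-04  1.58172765e+00] [-2.64185250e-01  2.71149892e-01  1.54434013e+00 -5.21145672e-05
  1.32848498e+00 -2.75104700e-01] [0.105551   0.32080344 0.89593695] 0.040079039869805835
2362 [ 4.70688863e-01 -3.87315788e-04  1.23558107e-01] -0.06287125911813027 0.05091178035203625 ((477.3879699707031, -6.027973175048828), (113.75827026367188, 30.573305130004883), 89.77092742919922) 0.12718792624721922 [ 9.1273272e-03 -9.9995834e-01  4.7063351e-01 -5.1189197e-04]
hood 28887 [0.50006034 0.51242517 0.52681074]
```

View pics/w3.png

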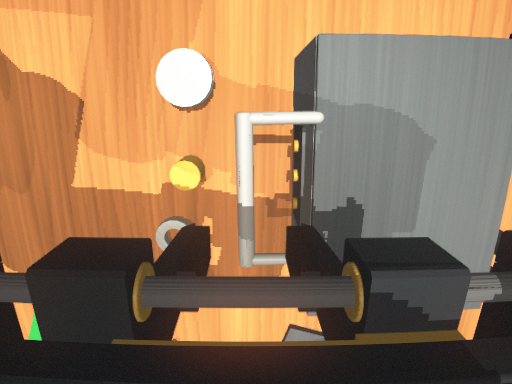

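The wrist view shows the handle bar at (247,120–260), midway between the fingers (210 and 290), with the hood edge at about (310). Descend and grip.

Emit:
{"method": "arm_command", "body": {
  "plan": "0.45 -0.09 0 -0.3 0; 0.45 -0.09 0 -0.9 0; 0.45 -0.09 0 -1.6 0; 0.45 -0.09 0 -2.4 0; 0.45 -0.09 0 -3.2 0; 0.45 -0.09 0 -3.9 0; 0.45 -0.09 0 -4.3 0; 0.45 -0.09 0 -4.5 0; 0.45 -0.09 0 -4.53 0; 0.45 -0.09 0 -4.53 0"
}}

```text
time: 12.17
position: [0.4716, -0.0059, 0.1007]
eef_rot: [3.141, 0.0, 1.583]
force: [0.0, 0.4, -0.3]
grip_width: 0.0394
finger_force: 0.0
```

Emit:
{"method": "arm_command", "body": {
  "plan": "0.35 0 0 0 0; 0.3 0 0 0 0; 0.25 0 0 0 0; 0.2 0 0 0 0; 0.17 0 0 0 0; 0.1 0 0 0 0; 0.05 0 0 0 0; 0 0 0 0 0; 0 0 0 0 0; 0 0 0 0 0",
  "grip_force": 20
}}

```text
time: 13.0
position: [0.4709, -0.0058, 0.1004]
eef_rot: [-3.14, -0.0, 1.583]
force: [-5.2, -1.6, 2.1]
grip_width: 0.0126
finger_force: 19.6
```

Emit:
{"method": "arm_command", "body": {
  "plan": "0 0 0 0.09 0; 0 0 0 0.18 0; 0 0.01 0 0.36 0; 0 0.02 0 0.54 0; 0 0.03 0 0.76 0; 0 0.05 0 0.99 0; 0 0.08 0 1.21 0; 0 0.115 0 1.43 0; 0 0.155 0 1.66 0; 0 0.2 0 1.88 0"
}}

```text
time: 13.83
position: [0.4759, -0.0057, 0.148]
eef_rot: [-3.14, -0.0, 1.583]
force: [-5.9, -0.9, -0.6]
grip_width: 0.0125
finger_force: 20.1
```

```bash
cat > arc.py <<'E'
import sys,numpy as np
# table of arc shifts (units) between two hood angles, relative to the first
a,b=map(float,sys.argv[1:]);t=np.linspace(a,b,11)[1:]
print(*[f"{t_:.3f}: {9*(np.cos(a)-np.cos(t_)):.2f} {9*(np.sin(t_)-np.sin(a)):.2f}" for t_ in t],sep='\n')
E
python3 arc.py .21 .48; python3 -c "
from h import *;o=r.get_obs();print(o['position'],o['force'],o['grip_width'])"
```

```text
0.237: 0.05 0.24
0.264: 0.11 0.47
0.291: 0.18 0.71
0.318: 0.25 0.94
0.345: 0.33 1.17
0.372: 0.42 1.40
0.399: 0.51 1.62
0.426: 0.61 1.84
0.453: 0.71 2.06
0.480: 0.82 2.28
[ 0.47587351 -0.00565842  0.14795327] [-5.85692147 -0.91009743 -0.63180201] 0.012523295798638484
```

Emit:
{"method": "arm_command", "body": {
  "plan": "0 0.03 0 0.24 0; 0 0.07 0 0.47 0; 0 0.14 0 0.71 0; 0 0.21 0 0.94 0; 0 0.29 0 1.17 0; 0 0.38 0 1.4 0; 0 0.47 0 1.62 0; 0 0.57 0 1.84 0; 0 0.67 0 2.06 0; 0 0.78 0 2.28 0"
}}

```text
time: 14.67
position: [0.4963, -0.0056, 0.205]
eef_rot: [3.141, -0.0, 1.583]
force: [2.9, 3.8, -4.1]
grip_width: 0.0122
finger_force: 20.2
```

```bash
python3 arc.py .48 .75; python3 arc.py .75 1.0;python3 arc.py 1.0 1.2; python3 -c "
from h import *
a=shot('scene');cv2.imwrite('pics/s3.png',a['pixels']);print(a['obs']['position'])"
```

```text
0.507: 0.12 0.21
0.534: 0.24 0.42
0.561: 0.36 0.63
0.588: 0.49 0.84
0.615: 0.63 1.04
0.642: 0.77 1.23
0.669: 0.92 1.43
0.696: 1.08 1.61
0.723: 1.23 1.80
0.750: 1.40 1.98
0.775: 0.16 0.16
0.800: 0.31 0.32
0.825: 0.48 0.48
0.850: 0.65 0.63
0.875: 0.82 0.77
0.900: 0.99 0.92
0.925: 1.17 1.05
0.950: 1.35 1.19
0.975: 1.53 1.31
1.000: 1.72 1.44
1.020: 0.15 0.10
1.040: 0.31 0.19
1.060: 0.46 0.28
1.080: 0.62 0.36
1.100: 0.78 0.45
1.120: 0.94 0.53
1.140: 1.10 0.60
1.160: 1.27 0.68
1.180: 1.43 0.75
1.200: 1.60 0.82
[ 0.49633915 -0.00561406  0.20499418]
```

View pics/s3.png

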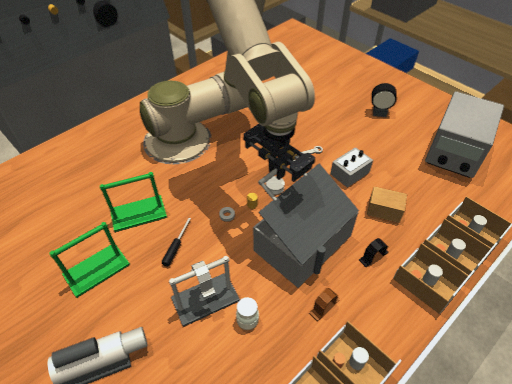

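The hood is rising with the gripper (about (310,205)) and the clamp is still on the bar (205,285). Continuing along the arc.

Emit:
{"method": "arm_command", "body": {
  "plan": "0 0.12 0 0.21 0; 0 0.24 0 0.42 0; 0 0.36 0 0.63 0; 0 0.49 0 0.84 0; 0 0.63 0 1.04 0; 0 0.77 0 1.23 0; 0 0.92 0 1.43 0; 0 1.08 0 1.61 0; 0 1.23 0 1.8 0; 0 1.4 0 1.98 0"
}}

```text
time: 15.55
position: [0.5313, -0.0054, 0.2544]
eef_rot: [-3.141, -0.001, 1.583]
force: [2.8, 5.5, -5.1]
grip_width: 0.0128
finger_force: 20.3
```

Emit:
{"method": "arm_command", "body": {
  "plan": "0 0.16 0 0.16 0; 0 0.31 0 0.32 0; 0 0.48 0 0.48 0; 0 0.65 0 0.63 0; 0 0.82 0 0.77 0; 0 0.99 0 0.92 0; 0 1.17 0 1.05 0; 0 1.35 0 1.19 0; 0 1.53 0 1.31 0; 0 1.72 0 1.44 0"
}}

```text
time: 16.38
position: [0.5741, -0.0051, 0.2902]
eef_rot: [-3.141, -0.001, 1.583]
force: [2.5, 7.0, -5.6]
grip_width: 0.0125
finger_force: 20.4
```

```bash
cat > ang.py <<'E'
from h import *
o=r.get_obs();p=o['position']
print(o['time'],p,'force',o['force'],o['grip_width'],'theta',np.arctan2(p[2]+.019-.119,.6955-p[0]),'radius',np.hypot(p[2]-.1,.6955-p[0]))
c=shot('scene');vv,uu=np.mgrid[0:384,0:512];W=world(c,np.c_[uu.ravel(),vv.ravel()])
I=c['pixels'].reshape(-1,3).astype(int)
m=(c['z_map'].ravel()>0)&(abs(W[:,1]+.005)<.11)&(W[:,0]>.56)&(W[:,0]<.76)&(W[:,2]>.135)&(W[:,2]<.3)&(I.max(1)<110);P=W[m]
v=cv2.fitLine(P[:,[0,2]].astype(np.float32),cv2.DIST_HUBER,0,.001,.001).ravel();print('hood fit',len(P),np.arctan2(v[1],-v[0])%np.pi,v)
E
python3 ang.py
```

```text
16.3833 [ 0.57408511 -0.00509159  0.29018724] force [ 2.48154035  6.96710092 -5.60276837] 0.012540270638267303 theta 1.0026214326340113 radius 0.22563856643319738
hood fit 3823 0.9961853 [ 0.5435084  -0.8394037   0.6484854   0.20227806]
```

Emit:
{"method": "arm_command", "body": {
  "plan": "0 0.15 0.01 0.1 0; 0 0.31 0.02 0.19 0; 0 0.46 0.03 0.28 0; 0 0.62 0.04 0.36 0; 0 0.78 0.04 0.45 0; 0 0.94 0.04 0.53 0; 0 1.1 0.04 0.6 0; 0 1.27 0.04 0.68 0; 0 1.43 0.04 0.75 0; 0 1.6 0.04 0.82 0"
}}

```text
time: 17.27
position: [0.6143, -0.0045, 0.3106]
eef_rot: [-3.141, -0.001, 1.583]
force: [-0.3, 6.2, -0.6]
grip_width: 0.0127
finger_force: 20.0
```

Emit:
{"method": "arm_command", "body": {
  "plan": "0 0 0 0 0; 0 0 0 0 0; 0 0 0 0 0; 0 0 0 0 0; 0 0 0 0 0; 0 0 0 0 0; 0 0 0 0 0; 0 0 0 0 0; 0 0 0 0 0; 0 0 0 0 0"
}}

```text
time: 18.1
position: [0.6142, -0.0046, 0.3106]
eef_rot: [3.141, -0.0, 1.583]
force: [2.1, 5.6, -3.0]
grip_width: 0.0122
finger_force: 20.2
```

```bash
python3 ang.py; python3 arc.py 1.2 1.0; python3 arc.py 1.0 .86
```

```text
18.1 [ 0.61420973 -0.00455636  0.31059794] force [ 2.14486704  5.60405339 -3.01661293] 0.012226471322216667 theta 1.2024190806679416 radius 0.2257423300240566
hood fit 3373 1.1903924 [ 0.3712957  -0.92851466  0.6565322   0.2333449 ]
1.180: -0.17 -0.07
1.160: -0.33 -0.14
1.140: -0.50 -0.21
1.120: -0.66 -0.29
1.100: -0.82 -0.37
1.080: -0.98 -0.45
1.060: -1.14 -0.54
1.040: -1.29 -0.63
1.020: -1.45 -0.72
1.000: -1.60 -0.82
0.986: -0.11 -0.07
0.972: -0.21 -0.14
0.958: -0.31 -0.21
0.944: -0.42 -0.28
0.930: -0.52 -0.36
0.916: -0.62 -0.43
0.902: -0.72 -0.51
0.888: -0.82 -0.59
0.874: -0.91 -0.67
0.860: -1.01 -0.75
```

The hood is at 1.2 rad. Bringing it back to 0.86.

Emit:
{"method": "arm_command", "body": {
  "plan": "0 -0.17 0 -0.07 0; 0 -0.33 0 -0.14 0; 0 -0.5 0 -0.21 0; 0 -0.66 0 -0.29 0; 0 -0.82 0 -0.37 0; 0 -0.98 0 -0.45 0; 0 -1.14 0 -0.54 0; 0 -1.29 0 -0.63 0; 0 -1.45 0 -0.72 0; 0 -1.6 0 -0.82 0"
}}

```text
time: 18.98
position: [0.5736, -0.0055, 0.2898]
eef_rot: [3.141, 0.001, 1.582]
force: [3.4, -4.4, -3.7]
grip_width: 0.0128
finger_force: 20.2
```

Emit:
{"method": "arm_command", "body": {
  "plan": "0 -0.11 0 -0.07 0; 0 -0.21 0 -0.14 0; 0 -0.31 0 -0.21 0; 0 -0.42 0 -0.28 0; 0 -0.52 0 -0.36 0; 0 -0.62 0 -0.43 0; 0 -0.72 0 -0.51 0; 0 -0.82 0 -0.59 0; 0 -0.91 0 -0.67 0; 0 -1.01 0 -0.75 0"
}}

```text
time: 19.82
position: [0.5488, -0.0059, 0.2712]
eef_rot: [3.14, 0.002, 1.582]
force: [5.0, -5.2, -5.5]
grip_width: 0.0127
finger_force: 20.4
```

Emit:
{"method": "arm_command", "body": {
  "plan": "0 0 0 0 0; 0 0 0 0 0; 0 0 0 0 0; 0 0 0 0 0; 0 0 0 0 0; 0 0 0 0 0; 0 0 0 0 0; 0 0 0 0 0; 0 0 0 0 0; 0 0 0 0 0"
}}

```text
time: 20.65
position: [0.5488, -0.0059, 0.2712]
eef_rot: [3.141, 0.002, 1.582]
force: [5.3, -5.6, -4.2]
grip_width: 0.0125
finger_force: 20.3
```

```bash
python3 ang.py; python3 -c "
from h import *
a=shot('scene');cv2.imwrite('pics/s4.png',a['pixels'])"
```

```text
20.65 [ 0.54879629 -0.00587563  0.27119756] force [ 5.26393658 -5.58884677 -4.24146862] 0.01248989560904114 theta 0.8622948622557115 radius 0.22545638839508875
hood fit 4106 0.8579993 [ 0.65395236 -0.7565357   0.6487357   0.18174215]
```

View pics/s4.png

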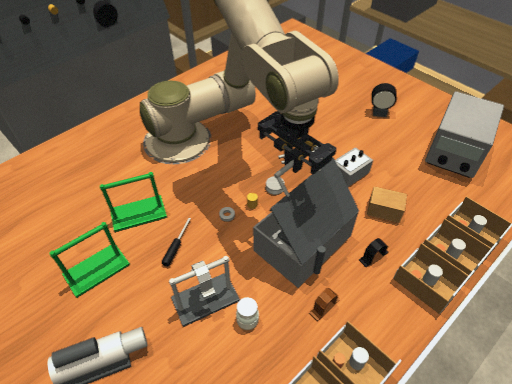

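The hood is held at 0.86 rad with the handle in the gripper (about (300,170)). The clamp hangs on the bar (205,280) and the bystanders are where they were. Handing in.

```bash
python3 -c "
from plant import job
print(job.job_done())"
```

```text
the job is handed in; nothing more can be done
None
```

The job is handed in at about 21 s: the clamp hangs astride the rail bar, and the hood was lifted to about 1.2 rad and is now held by its handle at about 0.86 rad, just below the balance point.

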